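Tug-check the locker lid in the ink mixing room

TASK

Check that the lid of the wide locker has really caught: take its black pull bar and give it a definite upward tug of about a centimetre, held for a moment. If the lid comes up with the bar, press it back down until the catch snaps and the lid is fully shut; if it holds, just leave it shut. Let go at the end, and do not knock over or push away the white mixing pot in front of the locker.

Things in the scene. Friction and masses are not known exactly. Their poses are not given: they have to be found in the camera images.
- lid (a joint): Hinge angle (rad) of the 10 mm aluminium lid of the wide white fixed locker (220 mm deep, 260 wide, 120 high; another is 130 wide: ignore it), hinged along its far top edge. 0 = shut and caught; about 0.06 = resting uncaught on the catch, front edge 12 mm proud; it starts either way. Caught, it holds to about 15 N at the bar; uncaught, it lifts with 3 to 7 N and falls back uncaught.
- pull_bar (a point): Centre of the round black pull bar on that lid, 100 mm long (its y), 14 thick; its x runs from locker front to hinge, z up out of the lid. It is 36 mm above the lid, 166 above the bench when shut, 160 from the hinge line. Its two 8 mm stems, 76 apart, slide: pulled, it rises up to 12 mm out of a caught lid against a spring (2 N, growing to 12 N) and sinks back. The lid can be pressed through it.
- lid_edge (a point): Point on the lid's upper surface 15 mm behind the middle of its front edge, right over the sprung roller catch: a good place to press. Snapping an uncaught lid shut takes about 11 N down here, or 15 N on the bar. Same axes as the bar; the bar's centre is 45 mm farther along x and 36 mm higher (48 mm with the bar fully drawn).
- pot: Empty white plastic mixing pot, 76 mm across the rim, 90 mm high, origin at the centre of its underside, standing loose on the bench in front of the wide locker (nearer the robot).
There are look-alikes about, which are no part of the job. What is shaped like the pot but orange is not meant.

How it is judged:
By the outcome, as a careful person would: the job done as asked, in the order asked, and still so for the second after the job is handed in, with the robot touching nothing.
It also fails if it takes over 32 s, if anything falls off the work surface, if the arm or the gripper's body presses on something with over 40 N, if the wrist force passes 120 N, or if a joint passes its speed limit or range.

ROBOT

A 7-joint arm with a two-finger parallel gripper is mounted at the origin on the work surface. World frame = base frame: x ahead of the robot, y to its left, z up, the work surface at z = 0. Lengths are in m, angles in rad, forces in N, time in s.
With the tool pointing down it reaches from about 0.4 to 0.85 m from the base axis. Payload 4.5 kg.
Tool frame: the origin (TCP) lies midway between the tips of the shut fingers; the grasp point (between the pads) lies behind it (r.grip_point_offset is the z of the grasp point in the tool frame, in m); z points along the fingers, y is the line along which they close (so a half turn about z gives the same grasp; the last joint's range is limited). The gripper opens to 88 mm and grips with 3 to 60 N. Pads are 18 mm wide; open, the fingers measure 123 mm over their backs; the gripper's body (75 mm by 187 mm) begins 45 mm behind the grasp point.
Start: joints at [-1.129, 0.689, -0.195, 1.565, 0.157, 0.902, -0.215], TCP at [0.248, 0.574, 0.239] pointing down, gripper open.
Joint ranges: [-3.01, 3.01], [-0.46, 2.08], [-1.47, 1.51], [0.13, 2.56], [-1, 4.14], [0.04, 2.09], [-2.66, 2.66]. Speed limits (rad/s): [2.57, 2.57, 3.14, 3.14, 3.14, 3.14, 3.14].

INTERFACE

Orientations are given as a unit quaternion [x, y, z, w].
In Python, from plant import r, optics, workorder gives the robot as it stands.
- The arm moves only by the shell command python3 -m creep 'ROWS' [FORCE]. ROWS is JSON, a list of rows, each an object of numbers: "grip": the gripper command: -1 is shut, 1 is fully open, values between are in proportion; "tx", "ty", "tz": the shift along the tool's x, y, z in cm; "spin": the turn about the tool's z in degrees. In form: [{"grip": .., "tx": .., "ty": .., "tz": .., "spin": ..}, ...]. A call has 1 to 8 rows; each row shifts and turns the commanded pose from where the row before left it, along the tool's axes as they then stand; what a row does not reach is not made up. A row lasts 1/12 s, in which the tool goes at most 41.7 mm and 7.16 degrees, less where a joint would pass 70% of its speed; a pose out of reach is approached as far as the arm can. A call with a gripper value outside its range is refused whole. The fingers move at their own pace and stop on an object; FORCE is the grip in N (left out, the last holds). Time passes only in rows, so rows that do not move let the fingers close. It gives the time, the measured TCP pose, the force, the opening and the grip force at its end, in the units of the state.
- r.get_state(): the state, without advancing time (a new reading comes with each control period).
- optics.snapshot(name): name is "side" or "top" or "wrist"; returns (picture, depth): 400x640x3 uint8, red, green, blue; 400x640 float32, m along the optical axis (not along the pixel's ray), 0 where there is no reading.
- optics.get_calibration(name): a dict with "fx", "fy", "cx", "cy" (pixels), "extrinsics" (4x4, takes a point from world to camera coordinates). Camera axes: x right, y down, z forward; pixel columns grow to the right and rows downward; lengths in m; the calibration is good to about 2 mm. The wrist camera is an equidistant fisheye: a pixel r from the principal point sees the ray r / f radians off the axis. A picture is of the moment at which its call begins: read the wrist's pose just before it. get_calibration takes no time and is no camera call; for the wrist camera it gives the pose at the moment of the call.
- workorder.finish_job(): hands the job in; it is judged then, once.
The state is a dict: "clock": time; "q": joint angles; "qd": joint speeds; "joint_torque": joint torques, N m; "tool_pos": TCP position; "eef_rot": TCP orientation; "contact_force": force on the tool from outside, world axes, zero at the start; "moment": the same for the moment, N m; "opening": opening from 0.0 (shut) to 1.0 (fully open); "finger_force": force on a finger pad.
Only numpy, scipy, OpenCV 4.12 (cv2) and the standard library are available. Lean on these libraries where they do the work, as an engineer would, in place of code of your own. Each camera call takes 0.05 s, during which the arm holds its last target. There are 200 camera calls.

## Working session

There is one attempt and no reset: what is moved stays moved. The work goes in short steps, Python scripts to look and compute and a shell command to move; the robot and the scene stay as the last step left them, time stands still between calls to the robot, and variables do not carry over. Pictures are saved under pics/ and viewed, at most 10 in all, crops included, and the job is handed in when it is done.

```bash
mkdir -p pics; ls
python3 - <<'E'
from plant import r, optics, workorder
import cv2,numpy as np
s=r.get_state();print(s,r.grip_point_offset)
for n in("side","top"):
    p,d=optics.snapshot(n);cv2.imwrite(f"pics/{n}0.png",p[:,:,::-1]);np.save(f"pics/{n}0.npy",d)
    c=optics.get_calibration(n);print(n,c)
E
```

```text
pics
{'clock': 0.0, 'q': array([-1.12921492,  0.68997604, -0.19452088,  1.56634208,  0.15730036,
        0.90251595, -0.21512439]), 'qd': array([-0.00181316, -0.00066249, -0.00070927,  0.00090819, -0.00025018,
        0.00072954,  0.0007512 ]), 'joint_torque': array([ 3.27737653e-04, -5.27564192e+01, -1.26674987e+00, -1.53428346e+01,
       -5.26242214e-02,  6.63547471e-03,  1.79191325e-04]), 'tool_pos': array([0.24764896, 0.57314703, 0.2379157 ]), 'eef_rot': array([ 2.02448893e-01,  9.79292393e-01, -9.16527837e-04, -1.21300544e-04]), 'contact_force': array([-0.40168854,  0.08284663,  0.93827499]), 'moment': array([ 0.02792026, -0.01580855, -0.01884001]), 'finger_force': 0.0, 'opening': 0.998934734161036} -0.0187
side {'fx': 361.4255122085561, 'fy': 361.4255122085561, 'cx': 317.75855812766315, 'cy': 202.23036597904974, 'extrinsics': array([[-0.85764258, -0.51422372,  0.00481432,  0.46337871],
       [-0.32999348,  0.54314775, -0.77207178,  0.32005734],
       [ 0.39440274, -0.66375032, -0.63551711,  0.53655679],
       [ 0.        ,  0.        ,  0.        ,  1.        ]])}
top {'fx': 381.59307800046145, 'fy': 381.59307800046145, 'cx': 321.25182726477067, 'cy': 195.41226557937273, 'extrinsics': array([[ 0.02700039, -0.99946831,  0.01827776, -0.10503705],
       [-0.99623073, -0.02841173, -0.08195801,  0.59184752],
       [ 0.08243373, -0.01599597, -0.99646817,  1.0921681 ],
       [ 0.        ,  0.        ,  0.        ,  1.        ]])}
```

View pics/top0.png

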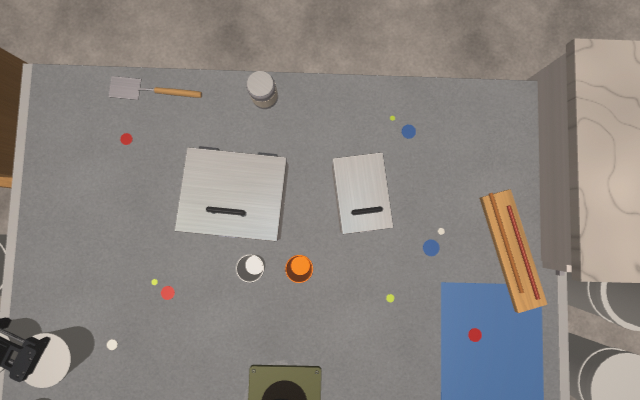

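View pics/side0.png

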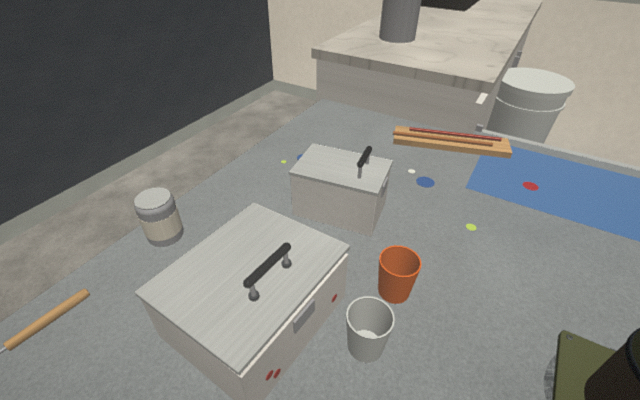

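The wide locker's lid is at top (232,195) with its bar at (226,211), and at side (268,265). The narrow locker, with a bar at top (367,210), is to be ignored. The white pot is at top (250,268) and side (369,328). The orange pot at (299,268) is not meant.

```bash
cat > h.py <<'E'
import numpy as np,cv2
from scipy.spatial.transform import Rotation as R
def ray(c,u,v):
    E=c["extrinsics"];d=np.array([(u-c["cx"])/c["fx"],(v-c["cy"])/c["fy"],1.]);return -E[:3,:3].T@E[:3,3],E[:3,:3].T@d
def tri(a,b):
    A=[];y=[]
    for o,d in(a,b):
        d=d/np.linalg.norm(d);P=np.eye(3)-np.outer(d,d);A.append(P);y.append(P@o)
    x=np.linalg.solve(sum(A),sum(y));return x,[np.linalg.norm(P@x-z) for P,z in zip(A,y)]
def pt(c,d,u,v):
    o,k=ray(c,u,v);return o+k*d[int(v),int(u)]
E
python3 - <<'E'
from h import *
from plant import optics
res={}
for n,(x0,y0,x1,y1) in dict(side=(235,232,300,296),top=(195,195,260,225)).items():
    p=cv2.imread(f"pics/{n}0.png");d=np.load(f"pics/{n}0.npy");c=optics.get_calibration(n)
    m=np.zeros(p.shape[:2],np.uint8);m[y0:y1,x0:x1]=(p[y0:y1,x0:x1].max(2)<70)
    _,l,st,_=cv2.connectedComponentsWithStats(m);m=l==1+np.argmax(st[1:,4])
    v,u=np.nonzero(m);rect=cv2.minAreaRect(np.c_[u,v].astype(np.float32));print(n,rect,len(u))
    P=np.array([pt(c,d,a,b) for a,b in zip(u,v) if d[b,a]>0]);print("bar depth med",np.median(P,0),P.min(0),P.max(0))
    res[n]=(c,d,rect,P)
cs=res["side"][0];ct=res["top"][0]
# bar ends by hand
for a,b in[((248,284),(208,209)),((288,246),(245,212.5)),((268,265),(226.5,211))]:
    print(tri(ray(cs,*a),ray(ct,*b)))
print("lid top-view",[pt(ct,res["top"][1],*q).round(3) for q in[(192,155),(280,162),(272,234),(182,226),(228,232),(235,158)]])
print("lid corners tri",[tri(ray(cs,*a),ray(ct,*b)) for a,b in[((256,206),(285,157)),((349,248),(277,240)),((237,365),(176,231)),((142,293),(187,149))]])
print("pot rim",[pt(ct,res["top"][1],*q).round(3) for q in[(250,254),(237,268),(264,268),(250,281)]])
p=cv2.imread("pics/side0.png")[190:390,130:430];q=cv2.imread("pics/top0.png")[140:290,160:310]
cv2.imwrite("pics/crop1.png",np.hstack([cv2.resize(p,(450,300),interpolation=2),cv2.resize(q,(300,300),interpolation=2)]))
E
```

```text
side ((266.51513671875, 264.9857482910156), (7.837177276611328, 60.140464782714844), 46.68468475341797) 340
bar depth med [0.53279077 0.15669533 0.18012993] [0.52616038 0.10670422 0.17388266] [0.54164114 0.20290323 0.18299773]
top ((225.0811767578125, 210.71527099609375), (38.312782287597656, 5.042057991027832), 5.906141757965088) 156
bar depth med [0.53694807 0.15370721 0.18100523] [0.52697853 0.1056833  0.17643127] [0.54504235 0.20089688 0.18529435]
(array([0.53881854, 0.1969909 , 0.17419647]), [np.float64(0.0012057975455297169), np.float64(0.001205797545529709)])
(array([0.53334392, 0.10494605, 0.17130802]), [np.float64(0.00038287793835225186), np.float64(0.0003828779383523226)])
(array([0.53633776, 0.15198972, 0.17108066]), [np.float64(0.00019327127535284799), np.float64(0.0001932712753528511)])
lid top-view [array([0.683, 0.259, 0.132]), array([0.672, 0.025, 0.132]), array([0.481, 0.038, 0.146]), array([0.495, 0.271, 0.142]), array([0.483, 0.153, 0.14 ]), array([0.679, 0.146, 0.13 ])]
lid corners tri [(array([0.68375881, 0.0108367 , 0.12086561]), [np.float64(0.004588971158144387), np.float64(0.004588971158144499)]), (array([0.46454401, 0.02534926, 0.13245621]), [np.float64(0.0009182294896178463), np.float64(0.0009182294896178381)]), (array([0.48369554, 0.28462458, 0.14923732]), [np.float64(0.001975008800622749), np.float64(0.001975008800622623)]), (array([0.69652419, 0.27065242, 0.12852904]), [np.float64(0.004642525779789503), np.float64(0.004642525779789429)])]
pot rim [array([0.424, 0.101, 0.09 ]), array([0.386, 0.135, 0.088]), array([0.385, 0.065, 0.068]), array([0.352, 0.098, 0.092])]
```

View pics/crop1.png

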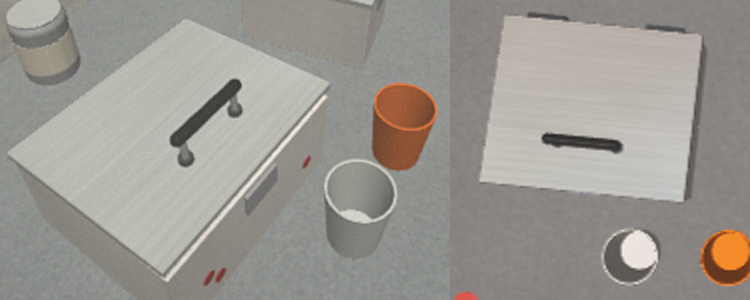

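The crop confirms it: the wide lid with its black bar (crop 205,112), the front edge visibly proud, and the white pot (crop 360,205) to stay clear of. The bar is at about (0.536, 0.152, 0.174), with the lid's y axis about 3.7° off world y. Next I spin the tool 70° and move above the bar.

```bash
python3 -m creep '[{"grip":1,"spin":7},{"grip":1,"spin":7},{"grip":1,"spin":7},{"grip":1,"spin":7},{"grip":1,"spin":7},{"grip":1,"spin":7},{"grip":1,"spin":7},{"grip":1,"spin":7}]' 40
python3 -m creep '[{"grip":1,"spin":7},{"grip":1,"spin":7},{"grip":1},{"grip":1,"tx":-2.5,"ty":2},{"grip":1,"tx":-2.5,"ty":2},{"grip":1,"tx":-2.5,"ty":2},{"grip":1,"tx":-2.5,"ty":2},{"grip":1,"tx":-2.5,"ty":2}]'
python3 -m creep '[{"grip":1,"tx":-2.5,"ty":2},{"grip":1,"tx":-2.5,"ty":2},{"grip":1,"tx":-2.5,"ty":2},{"grip":1,"tx":-2.5,"ty":2},{"grip":1,"tx":-2.5,"ty":2},{"grip":1,"tx":-2.5,"ty":2},{"grip":1,"tx":-2.5,"ty":2},{"grip":1}]'
```

```text
$[0]: bad value
$[0]: bad value
$[0]: bad value
```

```bash
python3 -m creep '[{"grip":1,"tx":0,"ty":0,"tz":0,"spin":7},{"grip":1,"tx":0,"ty":0,"tz":0,"spin":7},{"grip":1,"tx":0,"ty":0,"tz":0,"spin":7},{"grip":1,"tx":0,"ty":0,"tz":0,"spin":7},{"grip":1,"tx":0,"ty":0,"tz":0,"spin":7},{"grip":1,"tx":0,"ty":0,"tz":0,"spin":7},{"grip":1,"tx":0,"ty":0,"tz":0,"spin":7},{"grip":1,"tx":0,"ty":0,"tz":0,"spin":7}]' 40
```

```text
clock: 0.77
tool_pos: [0.2476, 0.5735, 0.2383]
eef_rot: [0.641, 0.768, -0.0, 0.0]
contact_force: [0.1, -0.6, 0.5]
opening: 0.999
finger_force: 0.0
```

```bash
python3 -m creep '[{"grip":1,"tx":0,"ty":0,"tz":0,"spin":7},{"grip":1,"tx":0,"ty":0,"tz":0,"spin":7},{"grip":1,"tx":0,"ty":0,"tz":0,"spin":0},{"grip":1,"tx":-2.5,"ty":2,"tz":0,"spin":0},{"grip":1,"tx":-2.5,"ty":2,"tz":0,"spin":0},{"grip":1,"tx":-2.5,"ty":2,"tz":0,"spin":0},{"grip":1,"tx":-2.5,"ty":2,"tz":0,"spin":0},{"grip":1,"tx":-2.5,"ty":2,"tz":0,"spin":0}]'
python3 -m creep '[{"grip":1,"tx":-2.5,"ty":2,"tz":0,"spin":0},{"grip":1,"tx":-2.5,"ty":2,"tz":0,"spin":0},{"grip":1,"tx":-2.5,"ty":2,"tz":0,"spin":0},{"grip":1,"tx":-2.5,"ty":2,"tz":0,"spin":0},{"grip":1,"tx":-2.5,"ty":2,"tz":0,"spin":0},{"grip":1,"tx":-2.5,"ty":2,"tz":0,"spin":0},{"grip":1,"tx":-2.5,"ty":2,"tz":0,"spin":0},{"grip":1,"tx":-2.5,"ty":2,"tz":0,"spin":0}]'
python3 -m creep '[{"grip":1,"tx":-2.5,"ty":0,"tz":0,"spin":0},{"grip":1,"tx":-2.5,"ty":2,"tz":0,"spin":0},{"grip":1,"tx":-2.5,"ty":2,"tz":0,"spin":0},{"grip":1,"tx":0,"ty":1.5,"tz":0,"spin":0},{"grip":1,"tx":0,"ty":0,"tz":0,"spin":0},{"grip":1,"tx":0,"ty":0,"tz":0,"spin":0}]'
python3 - <<'E'
from h import *
from plant import r,optics
c=optics.get_calibration("wrist");p,d=optics.snapshot("wrist");s=r.get_state()
np.save("pics/w1.npy",d);cv2.imwrite("pics/w1.png",p[:,:,::-1])
np.savez("pics/w1c.npz",**c);print(s["tool_pos"],s["eef_rot"],s["q"],c)
E
```

```text
clock: 1.43
tool_pos: [0.3408, 0.4417, 0.2386]
eef_rot: [0.726, 0.688, -0.0, 0.0]
contact_force: [0.7, -0.4, -0.1]
opening: 1.0
finger_force: 0.0
clock: 2.1
tool_pos: [0.4889, 0.2327, 0.2386]
eef_rot: [0.726, 0.688, -0.0, -0.0]
contact_force: [0.3, 0.3, 0.4]
opening: 0.998
finger_force: 0.0
clock: 2.6
tool_pos: [0.5388, 0.156, 0.2384]
eef_rot: [0.727, 0.687, -0.0, -0.0]
contact_force: [0.1, -0.7, 0.7]
opening: 0.994
finger_force: 0.0
[0.53794863 0.1567864  0.2383474 ] [ 7.26575547e-01  6.87086115e-01 -3.00461527e-04 -7.44704246e-04] [-0.41726098  0.60323288  0.08630238  1.77233237 -0.07190426  0.77020899
 -0.35027716] {'fx': 309.70691628693146, 'fy': 309.70691628693146, 'cx': 316.8087829076739, 'cy': 204.08745749556843, 'extrinsics': array([[ 0.99836772, -0.05710103, -0.00116695, -0.52861184],
       [-0.05428948, -0.95515845,  0.29107557,  0.13864105],
       [-0.01773534, -0.2905371 , -0.95669935,  0.44398281],
       [ 0.        ,  0.        ,  0.        ,  1.        ]])}
```

View pics/w1.png

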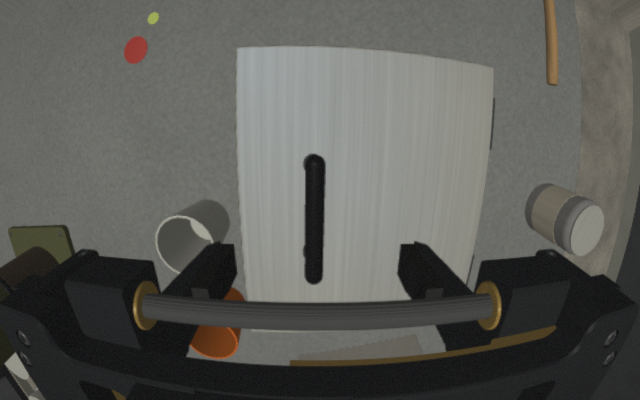

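The wrist view shows the bar at column 314, rows 155–283, between the open fingers. The pot is at (185,240), clear on the left. I'll check the bar against this view.

```bash
cat >> h.py <<'E'
def wray(c,u,v):
    E=c["extrinsics"];x,y=u-c["cx"],v-c["cy"];q=np.hypot(x,y);t=q/c["fx"];d=np.array([np.sin(t)*x/q,np.sin(t)*y/q,np.cos(t)]);d=d/d[2]
    return -E[:3,:3].T@E[:3,3],E[:3,:3].T@d
E
python3 - <<'E'
from h import *
from plant import optics
c=dict(np.load("pics/w1c.npz"));d=np.load("pics/w1.npy")
cs=optics.get_calibration("side");ct=optics.get_calibration("top")
for w,a,b in[((314.5,157),(248,284),(208,209)),((314,281),(288,246),(245,212.5)),((314,219),(266.5,265),(225.5,211))]:
    o,k=wray(c,*w);print("depth",(o+k*d[int(w[1]),int(w[0])]).round(4),"side",tri((o,k),ray(cs,*a)),"top",tri((o,k),ray(ct,*b))[0])
for u,v in[(242,100),(242,200),(260,250),(345,100),(345,200),(480,100),(480,200)]:
    o,k=wray(c,u,v);print(u,v,(o+k*d[v,u]).round(4))
E
```

```text
depth [0.5397 0.2016 0.1777] side (array([0.538284  , 0.19918394, 0.17514417]), [np.float64(0.002466447598666028), np.float64(0.0024664475986660665)]) top [0.53979441 0.19996404 0.16628123]
depth [0.5337 0.1081 0.1796] side (array([0.53346185, 0.10345446, 0.1705941 ]), [np.float64(0.0006467154760689127), np.float64(0.0006467154760688927)]) top [0.5335263  0.10468594 0.17387312]
depth [0.5368 0.1589 0.181 ] side (array([0.53639866, 0.15614467, 0.17467901]), [np.float64(0.0005586881797796422), np.float64(0.0005586881797795937)]) top [0.53631257 0.15479045 0.16930551]
242 100 [0.4848 0.2461 0.1406]
242 200 [0.4769 0.1648 0.1418]
260 250 [0.4864 0.1179 0.1401]
345 100 [0.5655 0.2403 0.137 ]
345 200 [0.5622 0.1586 0.1372]
480 100 [0.6883 0.242  0.1294]
480 200 [0.6926 0.1491 0.129 ]
```

The bar centre is about (0.5365, 0.153, 0.174), and the lid's front edge reads 0.141, so it looks uncaught. I'll descend 8.3 cm and grip.

```bash
python3 -m creep '[{"grip":1,"tx":-0.3,"ty":-0.1,"tz":1.5,"spin":0},{"grip":1,"tx":0,"ty":0,"tz":2,"spin":0},{"grip":1,"tx":0,"ty":0,"tz":2,"spin":0},{"grip":1,"tx":0,"ty":0,"tz":1.8,"spin":0},{"grip":1,"tx":0,"ty":0,"tz":1,"spin":0},{"grip":1,"tx":0,"ty":0,"tz":0,"spin":0},{"grip":1,"tx":0,"ty":0,"tz":0,"spin":0},{"grip":1,"tx":0,"ty":0,"tz":0,"spin":0}]'
python3 -m creep '[{"grip":-1,"tx":0,"ty":0,"tz":0,"spin":0},{"grip":-1,"tx":0,"ty":0,"tz":0,"spin":0},{"grip":-1,"tx":0,"ty":0,"tz":0,"spin":0},{"grip":-1,"tx":0,"ty":0,"tz":0,"spin":0},{"grip":-1,"tx":0,"ty":0,"tz":0,"spin":0},{"grip":-1,"tx":0,"ty":0,"tz":0,"spin":0},{"grip":-1,"tx":0,"ty":0,"tz":0,"spin":0},{"grip":-1,"tx":0,"ty":0,"tz":0,"spin":0}]' 40
python3 -m creep '[{"grip":-1,"tx":0,"ty":0,"tz":0,"spin":0},{"grip":-1,"tx":0,"ty":0,"tz":0,"spin":0},{"grip":-1,"tx":0,"ty":0,"tz":0,"spin":0},{"grip":-1,"tx":0,"ty":0,"tz":0,"spin":0}]' 40
```

```text
clock: 3.32
tool_pos: [0.538, 0.1537, 0.1566]
eef_rot: [0.727, 0.686, 0.001, 0.0]
contact_force: [0.7, -0.2, 0.5]
opening: 0.998
finger_force: 0.0
clock: 3.98
tool_pos: [0.5377, 0.153, 0.1557]
eef_rot: [0.728, 0.686, 0.0, -0.0]
contact_force: [0.5, -0.6, -0.5]
opening: 0.418
finger_force: 0.0
clock: 4.32
tool_pos: [0.5367, 0.1531, 0.1556]
eef_rot: [0.728, 0.686, -0.001, -0.001]
contact_force: [-1.6, -1.0, 1.4]
opening: 0.141
finger_force: 39.2
```

```bash
python3 -m creep '[{"grip":-1,"tx":0,"ty":0,"tz":-0.2,"spin":0},{"grip":-1,"tx":0,"ty":0,"tz":-0.2,"spin":0},{"grip":-1,"tx":0,"ty":0,"tz":-0.2,"spin":0},{"grip":-1,"tx":0,"ty":0,"tz":-0.2,"spin":0},{"grip":-1,"tx":0,"ty":0,"tz":-0.2,"spin":0},{"grip":-1,"tx":0,"ty":0,"tz":-0.15,"spin":0},{"grip":-1,"tx":0,"ty":0,"tz":0,"spin":0},{"grip":-1,"tx":0,"ty":0,"tz":0,"spin":0}]'
python3 -m creep '[{"grip":-1,"tx":0,"ty":0,"tz":0,"spin":0},{"grip":-1,"tx":0,"ty":0,"tz":0,"spin":0},{"grip":-1,"tx":0,"ty":0,"tz":0,"spin":0},{"grip":-1,"tx":0,"ty":0,"tz":0,"spin":0},{"grip":-1,"tx":0,"ty":0,"tz":0,"spin":0},{"grip":-1,"tx":0,"ty":0,"tz":0,"spin":0}]'
python3 - <<'E'
from h import *
from plant import r,optics
print(np.array([r.get_state()["contact_force"]]))
c=optics.get_calibration("wrist");p,d=optics.snapshot("wrist")
cv2.imwrite("pics/w2.png",p[:,:,::-1])
for u,v in[(242,100),(242,150),(260,100),(345,100),(480,100)]:
    o,k=wray(c,u,v);print(u,v,(o+k*np.median(d[v-2:v+3,u-2:u+3])).round(4))
# lid front edge height over all lid-like pixels
v,u=np.mgrid[20:240:4,150:400:4];P=np.array([sum((o,k*d[b,a])) for a,b in zip(u.ravel(),v.ravel()) for o,k in[wray(c,a,b)]])
for x0 in(.465,.48,.5,.56,.6):
    m=(abs(P[:,0]-x0)<.01)&(P[:,2]>.11)&(P[:,1]>.18);print(x0,m.sum(),np.median(P[m,2]).round(4))
p,d=optics.snapshot("side");cv2.imwrite("pics/side2.png",p[:,:,::-1]);q=cv2.imread("pics/side0.png")
cv2.imwrite("pics/crop2.png",np.hstack([cv2.resize(a[200:390,140:400],(400,292),interpolation=2) for a in(q,p[:,:,::-1])]))
E
```

```text
clock: 4.98
tool_pos: [0.5395, 0.1529, 0.1676]
eef_rot: [0.728, 0.686, 0.001, 0.001]
contact_force: [5.8, -0.6, -6.8]
opening: 0.138
finger_force: 40.1
clock: 5.48
tool_pos: [0.5395, 0.1529, 0.1675]
eef_rot: [0.728, 0.686, 0.001, 0.001]
contact_force: [5.7, 0.8, -6.5]
opening: 0.138
finger_force: 40.1
[[ 5.69935359  0.79992867 -6.46891515]]
242 100 [0.5046 0.2383 0.1482]
242 150 [0.5023 0.2112 0.1484]
260 100 [0.5142 0.2373 0.1469]
345 100 [0.5595 0.2343 0.1429]
480 100 [0.6462 0.2355 0.1345]
0.465 0 nan
0.48 197 0.1499
0.5 430 0.1485
0.56 397 0.1428
0.6 25 0.1396
  return _methods._mean(a, axis=axis, dtype=dtype,
  ret = ret.dtype.type(ret / rcount)
```

View pics/crop2.png

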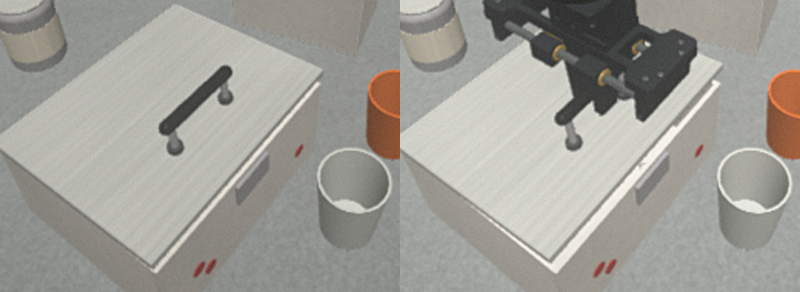

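The tug took 6.5 N, and the lid's front rose from 0.141 to 0.150 with a gap showing at the front in the right half (640,160). So it was not caught. I'll press it shut through the gripped bar, following the hinge arc slightly.

```bash
python3 -m creep '[{"grip":-1,"tx":0,"ty":0,"tz":0.3,"spin":0},{"grip":-1,"tx":0,"ty":0,"tz":0.3,"spin":0},{"grip":-1,"tx":0,"ty":0,"tz":0.3,"spin":0},{"grip":-1,"tx":0,"ty":0,"tz":0.3,"spin":0},{"grip":-1,"tx":0,"ty":-0.1,"tz":0.2,"spin":0},{"grip":-1,"tx":0,"ty":-0.1,"tz":0.2,"spin":0},{"grip":-1,"tx":0,"ty":0,"tz":0,"spin":0},{"grip":-1,"tx":0,"ty":0,"tz":0,"spin":0}]' 50
python3 -m creep '[{"grip":-1,"tx":0,"ty":-0.1,"tz":0.2,"spin":0},{"grip":-1,"tx":0,"ty":0,"tz":0.2,"spin":0},{"grip":-1,"tx":0,"ty":0,"tz":0,"spin":0}]'
python3 -m creep '[{"grip":-1,"tx":0,"ty":0,"tz":0.1,"spin":0},{"grip":-1,"tx":0,"ty":0,"tz":0,"spin":0},{"grip":-1,"tx":0,"ty":0,"tz":0,"spin":0}]'
```

```text
clock: 6.25
tool_pos: [0.5342, 0.1533, 0.1507]
eef_rot: [0.727, 0.686, -0.001, -0.001]
contact_force: [-2.6, 0.9, -3.8]
opening: 0.137
finger_force: 49.8
clock: 6.5
tool_pos: [0.534, 0.1533, 0.1471]
eef_rot: [0.727, 0.686, -0.001, -0.0]
contact_force: [-2.4, -0.3, 0.1]
opening: 0.138
finger_force: 49.6
clock: 6.75
tool_pos: [0.534, 0.1533, 0.1468]
eef_rot: [0.728, 0.686, -0.0, -0.0]
contact_force: [-4.3, -0.0, 5.8]
opening: 0.137
finger_force: 49.0
```

The force turned to a downward pull at 0.151 and the bar is now at its shut height, so it probably snapped. I'll press a little more to be sure (limit about 25 N), ease off and measure the lid.

```bash
python3 -m creep '[{"grip":-1,"tx":0,"ty":0,"tz":0.15,"spin":0},{"grip":-1,"tx":0,"ty":0,"tz":0,"spin":0},{"grip":-1,"tx":0,"ty":0,"tz":0,"spin":0}]'
python3 -m creep '[{"grip":-1,"tx":0,"ty":0,"tz":0.1,"spin":0},{"grip":-1,"tx":0,"ty":0,"tz":0,"spin":0},{"grip":-1,"tx":0,"ty":0,"tz":0,"spin":0}]'
cat >> h.py <<'E'
def lid():
    from plant import optics
    c=optics.get_calibration("wrist");p,d=optics.snapshot("wrist")
    v,u=np.mgrid[20:240:4,150:500:4];P=np.array([sum((o,k*d[b,a])) for a,b in zip(u.ravel(),v.ravel()) for o,k in[wray(c,a,b)]])
    for x0 in(.48,.5,.56,.6,.65):
        m=(abs(P[:,0]-x0)<.01)&(P[:,2]>.11)&(P[:,1]>.18);print(x0,m.sum(),np.median(P[m,2]).round(4) if m.any() else None)
    return p
E
python3 -c "
from h import *
lid()"
```

```text
clock: 7.0
tool_pos: [0.5341, 0.1533, 0.1464]
eef_rot: [0.728, 0.686, -0.0, -0.0]
contact_force: [-6.8, -0.6, 15.6]
opening: 0.133
finger_force: 48.0
clock: 7.25
tool_pos: [0.5341, 0.1533, 0.1462]
eef_rot: [0.728, 0.686, 0.0, -0.0]
contact_force: [-7.8, -0.0, 22.0]
opening: 0.134
finger_force: 47.3
0.48 247 0.1293
0.5 429 0.1293
0.56 433 0.1292
0.6 379 0.1293
0.65 88 0.1293
```

The lid is level at 0.129 along its whole depth, so it is shut. I'll ease off, open and rise.

```bash
python3 -m creep '[{"grip":-1,"tx":0,"ty":0.1,"tz":-0.2,"spin":0},{"grip":-1,"tx":0,"ty":0,"tz":0,"spin":0},{"grip":1,"tx":0,"ty":0,"tz":0,"spin":0},{"grip":1,"tx":0,"ty":0,"tz":0,"spin":0},{"grip":1,"tx":0,"ty":0,"tz":0,"spin":0},{"grip":1,"tx":0,"ty":0,"tz":0,"spin":0},{"grip":1,"tx":0,"ty":0,"tz":0,"spin":0},{"grip":1,"tx":0,"ty":0,"tz":0,"spin":0}]'
python3 -m creep '[{"grip":1,"tx":0,"ty":0,"tz":0,"spin":0},{"grip":1,"tx":0,"ty":0,"tz":0,"spin":0},{"grip":1,"tx":0,"ty":0,"tz":-1,"spin":0},{"grip":1,"tx":0,"ty":0,"tz":-2,"spin":0},{"grip":1,"tx":0,"ty":0,"tz":-2,"spin":0},{"grip":1,"tx":0,"ty":0,"tz":-2,"spin":0},{"grip":1,"tx":0,"ty":0,"tz":-2,"spin":0},{"grip":1,"tx":0,"ty":0,"tz":-1,"spin":0}]'
python3 -m creep '[{"grip":1,"tx":0,"ty":0,"tz":0,"spin":0},{"grip":1,"tx":0,"ty":0,"tz":0,"spin":0},{"grip":1,"tx":0,"ty":0,"tz":0,"spin":0},{"grip":1,"tx":0,"ty":0,"tz":0,"spin":0}]'
python3 -c "
from h import *
lid()
from plant import optics
p,d=optics.snapshot('side');cv2.imwrite('pics/side3.png',p[:,:,::-1])"
```

```text
clock: 7.97
tool_pos: [0.536, 0.1531, 0.1457]
eef_rot: [0.728, 0.686, 0.0, 0.0]
contact_force: [0.1, 0.2, 0.2]
opening: 0.563
finger_force: 0.0
clock: 8.63
tool_pos: [0.5368, 0.1534, 0.2487]
eef_rot: [0.728, 0.686, 0.002, 0.001]
contact_force: [0.0, 0.4, -0.0]
opening: 1.004
finger_force: 0.0
clock: 8.97
tool_pos: [0.5349, 0.153, 0.2445]
eef_rot: [0.728, 0.686, -0.001, -0.001]
contact_force: [0.4, 1.3, -0.1]
opening: 1.0
finger_force: 0.0
0.48 113 0.1293
0.5 185 0.1294
0.56 182 0.1293
0.6 159 0.1293
0.65 139 0.1293
```

View pics/side3.png

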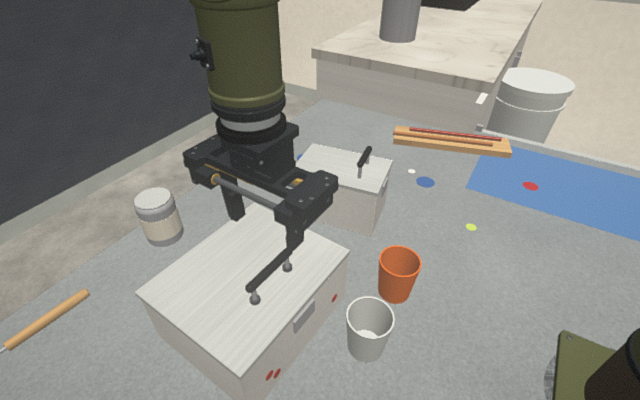

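The lid is still flat after release, with the front gap at (305,310) closed. The pot is unmoved at (369,328) and the gripper is clear of everything.

```bash
python3 -c "
from plant import workorder
print(workorder.finish_job())"
```

```text
the job is handed in; nothing more can be done
None
```

The lid was uncaught: it came up with the bar on the tug, so I pressed it down through the bar until it sat fully shut, and it stayed shut after I let go; the pot was not moved, and the job is handed in.

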